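Confirm a three-line pick on the stock bins

TASK

Confirm the pick list on the blue stock bins: with a fingertip, lightly press down the white pad on the front of the bin of brass nuts, then the pad of the bin of orange caps, then the pad of the bin of black knobs, each at least half-way into its housing, so that it stays down. Leave the pad of the bin of steel washers up. Do not ram the pads hard against their stops, do not lift, tip or shove the bins, and leave everything else on the table where it is.

Things in the scene. Friction and masses are not known exactly. Their poses are not given: they have to be found in the camera images.
- bin_nuts: loose blue open stock bin (0.9 kg or so, free to slide) that holds brass hexagon nuts (yellow metal). 150 mm long (x), 104 mm wide (y), 80 mm high at the back, 34 mm at the front. Origin: centre of the blue bin's underside, on the table; its own -x points to its front, where a dark grey pad housing (50 mm long in x, 60 mm wide, 34 mm high) is fixed, centred 100 mm in front of the origin.
- pad_nuts_top (a point): centre of the top face of the white round confirm pad (40 mm across) on the housing of the bin of brass hexagon nuts (yellow metal); the top stands 56 mm above the table when fully up and sinks with the pad. z is up.
- pad_nuts (a joint): how far that pad (brass hexagon nuts (yellow metal)) is pressed down, m: 0 fully up, 0.020 at the hard stop (the top is then 36 mm above the table, 2 mm above the housing), starts up (within 2 mm). It needs a slow push of about 3.5 N to start, rising evenly to 6.5 N just above the stop, and stays where it is left. It counts as pressed when it has gone more than 9 mm of its 20 mm.
- bin_caps: loose blue open stock bin (0.9 kg or so, free to slide) that holds orange plastic pipe caps. 150 mm long (x), 104 mm wide (y), 80 mm high at the back, 34 mm at the front. Origin: centre of the blue bin's underside, on the table; its own -x points to its front, where a dark grey pad housing (50 mm long in x, 60 mm wide, 34 mm high) is fixed, centred 100 mm in front of the origin.
- pad_caps_top (a point): centre of the top face of the white round confirm pad (40 mm across) on the housing of the bin of orange plastic pipe caps; the top stands 56 mm above the table when fully up and sinks with the pad. z is up.
- pad_caps (a joint): how far that pad (orange plastic pipe caps) is pressed down, m: 0 fully up, 0.020 at the hard stop (the top is then 36 mm above the table, 2 mm above the housing), starts up (within 2 mm). It needs a slow push of about 3.5 N to start, rising evenly to 6.5 N just above the stop, and stays where it is left. It counts as pressed when it has gone more than 9 mm of its 20 mm.
- bin_knobs: loose blue open stock bin (0.9 kg or so, free to slide) that holds black round knobs. 150 mm long (x), 104 mm wide (y), 80 mm high at the back, 34 mm at the front. Origin: centre of the blue bin's underside, on the table; its own -x points to its front, where a dark grey pad housing (50 mm long in x, 60 mm wide, 34 mm high) is fixed, centred 100 mm in front of the origin.
- pad_knobs_top (a point): centre of the top face of the white round confirm pad (40 mm across) on the housing of the bin of black round knobs; the top stands 56 mm above the table when fully up and sinks with the pad. z is up.
- pad_knobs (a joint): how far that pad (black round knobs) is pressed down, m: 0 fully up, 0.020 at the hard stop (the top is then 36 mm above the table, 2 mm above the housing), starts up (within 2 mm). It needs a slow push of about 3.5 N to start, rising evenly to 6.5 N just above the stop, and stays where it is left. It counts as pressed when it has gone more than 9 mm of its 20 mm.
- bin_washers: loose blue open stock bin (0.9 kg or so, free to slide) that holds flat silver-grey steel washers. 150 mm long (x), 104 mm wide (y), 80 mm high at the back, 34 mm at the front. Origin: centre of the blue bin's underside, on the table; its own -x points to its front, where a dark grey pad housing (50 mm long in x, 60 mm wide, 34 mm high) is fixed, centred 100 mm in front of the origin.
- pad_washers_top (a point): centre of the top face of the white round confirm pad (40 mm across) on the housing of the bin of flat silver-grey steel washers; the top stands 56 mm above the table when fully up and sinks with the pad. z is up.
- pad_washers (a joint): how far that pad (flat silver-grey steel washers) is pressed down, m: 0 fully up, 0.020 at the hard stop (the top is then 36 mm above the table, 2 mm above the housing), starts up (within 2 mm). It needs a slow push of about 3.5 N to start, rising evenly to 6.5 N just above the stop, and stays where it is left. It counts as pressed when it has gone more than 9 mm of its 20 mm.
- carton: small brown cardboard carton 85 x 65 x 50 mm, loose bystander to be left alone; origin at its underside's centre
- tape: roll of tan packing tape lying flat, 96 mm across, 25 mm high, loose bystander to be left alone; origin at its underside's centre
- driver: red-handled screwdriver lying down, loose bystander to be left alone; origin at its underside's centre (on its axis, roughly mid-length)
- coupling: plain hexagonal steel coupling standing up, 30 mm across, 34 mm high, loose bystander to be left alone; origin at its underside's centre
- spray: green spray can, 60 mm across, 170 mm high, loose bystander to be left alone; origin at its underside's centre
- jar: clear jar with black cap, 72 mm across, 85 mm high, loose bystander to be left alone; origin at its underside's centre
- mug: white mug, 80 mm across, 90 mm high, loose bystander to be left alone; origin at its underside's centre

How it is judged:
By the outcome, as a careful person would: the job done as asked, in the order asked, and still so for the second after the job is handed in, with the robot touching nothing.
It also fails if it takes over 58 s, if anything falls off the work surface, if the arm or the gripper's body presses on something with over 40 N, if the wrist force passes 120 N, or if a joint passes its speed limit or range.

ROBOT

A 7-joint arm with a two-finger parallel gripper is mounted at the origin on the work surface. World frame = base frame: x ahead of the robot, y to its left, z up, the work surface at z = 0. Lengths are in mm, angles in rad, forces in N, time in s.
With the tool pointing down it reaches from about 400 to 850 mm from the base axis. Payload 10.4 kg.
Tool frame: the origin (TCP) lies at the very end of the fingers, on their centre line; the grasp point (between the pads) lies 19 mm behind it (env.tcp_to_grasp is the distance from the TCP to the grasp point, in mm); z points along the fingers, y is the line along which they close (so a half turn about z gives the same grasp; the last joint's range is limited). The gripper opens to 87 mm and grips with 3 to 60 N. Pads are 19 mm wide; open, the fingers measure 117 mm over their backs; the gripper's body (75 mm by 190 mm) begins 51 mm behind the grasp point.
Start: joints at [-1.142, 0.332, -0.065, 1.46, 0.022, 1.35, -0.088], TCP at [272.857, 562.318, 222.576] pointing down, gripper open.
Joint ranges: [-2.6, 2.6], [-0.5, 2.12], [-1.47, 1.34], [0.16, 2.42], [-1.27, 4.41], [0.06, 2.06], [-2.6, 2.6]. Speed limits (rad/s): [2.22, 2.22, 2.79, 2.79, 3.14, 3.14, 3.14].

INTERFACE

Orientations are given as [roll, pitch, yaw] about the fixed x, y, z axes, in that order (R = Rz(yaw) Ry(pitch) Rx(roll)).
In Python, from bench import env gives the robot as it stands.
- The arm moves only by the shell command python3 -m handwheel 'ROWS'. ROWS is JSON, one flat list of numbers, 7 for each row, row after row: the turn, a rotation vector about the tool's x, y, z in rad, then the shift along the tool's x, y, z in m, then the finger opening in m, from 0 to 0.087. A call has 1 to 20 rows; each row shifts and turns the commanded pose from where the row before left it, along the tool's axes as they then stand; what a row does not reach is not made up. A row lasts 1/10 s, in which the tool goes at most 50 mm and 8.59 degrees, less where a joint would pass 70% of its speed; a pose out of reach is approached as far as the arm can. A call with a gripper value outside its range is refused whole. The fingers move at their own pace and stop on an object; the grip force is fixed at half the most. Time passes only in rows, so rows that do not move let the fingers close. It gives the time, the measured TCP pose, the force, the opening and the grip force at its end, in the units of the state.
- env.state(): the state, without advancing time (a new reading comes with each control period).
- env.get_image(name): name is "scene" or "top" or "wrist"; returns a dict with "image" (480x640x3 uint8, red, green, blue), "fovy" (degrees; the focal length in pixels is half the picture's height over the tangent of half this angle, whatever the lens; pixels are square), "cx", "cy" (the principal point, pixels), "R" (3x3) and "t" (3): a world point X has camera coordinates R X + t. Camera axes: x right, y down, z forward; pixel columns grow to the right and rows downward; lengths in mm; the calibration is good to about 2 mm. A picture is of the moment at which its call begins. There is no depth.
- env.finish_job(): hands the job in; it is judged then, once.
Trained networks look in a picture, given as the dict that the camera call returned (one of the last four; its "shot" number tells which), for a name from the list of things; names that differ only in an ending like _2 or _b are one class to them, and where a whole thing is asked for, a point or a joint stands for the part that bears it (a point fixed in the world has none). Each returns a list of dicts, best first, with "confidence" (0 to 1); they miss things now and then, are a little off and sometimes report something else, mostly with a low value. They report only what shows in the picture. A call takes as long as a camera call.
- env.masks_of(picture, target): "pixels" (480x640 bool, what is visible of it) and "rect" ([left, top, right, bottom] in pixels, round what is visible of it).
- env.pinpoint(picture, target): "centre" ([column, row] in pixels: a listed point, or the origin of a listed thing).
The state is a dict: "clock": time; "qpos": joint angles; "qvel": joint speeds; "tau": joint torques, N m; "position": TCP position; "orientation": TCP orientation; "force": force on the tool from outside, world axes, zero at the start; "wrist_torque": the same for the moment, N m; "width": finger opening in mm; "gripper_force": force on a finger pad.
Only numpy, scipy, OpenCV 4.12 (cv2) and the standard library are available. Lean on these libraries where they do the work, as an engineer would, in place of code of your own. Each camera call takes 0.05 s, during which the arm holds its last target. There are 200 camera calls.

## Working session

There is one attempt and no reset: what is moved stays moved. The work goes in short steps, Python scripts to look and compute and a shell command to move; the robot and the scene stay as the last step left them, time stands still between calls to the robot, and variables do not carry over. Pictures are saved under pics/ and viewed, at most 10 in all, crops included, and the job is handed in when it is done.

```bash
mkdir -p pics; cat > h.py <<'E'
import numpy as np, cv2
from bench import env
def ray(p,uv):
    f=p["image"].shape[0]/2/np.tan(np.radians(p["fovy"])/2)
    R=np.array(p["R"]);t=np.array(p["t"])
    d=R.T@np.array([(uv[0]-p["cx"])/f,(uv[1]-p["cy"])/f,1]); return -R.T@t,d
def at_z(p,uv,z):
    c,d=ray(p,uv); return c+d*(z-c[2])/d[2]
def save(p,n): cv2.imwrite("pics/"+n,cv2.cvtColor(p["image"],cv2.COLOR_RGB2BGR))
E
python3 - <<'E'
from h import *
s=env.state();print(s["clock"],s["position"],s["orientation"],s["force"],s["width"])
for n in("top","scene"):
    p=env.get_image(n);save(p,n+"0.png")
    for k in("nuts","caps","knobs","washers"):
        for nm,z in(("pad_%s_top"%k,56),("bin_"+k,0)):
            for r in env.pinpoint(p,nm)[:2]:
                print(n,nm,round(r["confidence"],2),np.round(r["centre"]),at_z(p,r["centre"],z).round(0))
    for nm in("carton","tape","driver","coupling","spray","jar","mug"):
        for r in env.pinpoint(p,nm)[:1]: print(n,nm,round(r["confidence"],2),np.round(r["centre"]),at_z(p,r["centre"],0).round(0))
E
```

```text
0.0 [272.69438699 561.9203353  221.73254877] [-3.14012296e+00  4.82034309e-05  2.68975871e+00] [ 0.24126282  0.43341101 -1.11370699] 87.50822314629093
top pad_nuts_top 0.66 [258. 249.] [526.  82.  56.]
top pad_nuts_top 0.65 [256. 205.] [616.  89.  56.]
top bin_nuts 0.81 [255. 204.] [630.  97.   0.]
top bin_nuts 0.19 [347. 227.] [582. -97.   0.]
top pad_caps_top 0.81 [446. 237.] [ 549. -290.   56.]
top bin_caps 0.77 [430. 194.] [ 652. -278.    0.]
top bin_caps 0.63 [301. 316.] [396.  -1.   0.]
top pad_knobs_top 0.85 [156. 274.] [477. 282.  56.]
top bin_knobs 0.64 [167. 233.] [570. 283.   0.]
top bin_knobs 0.49 [374. 337.] [ 353. -149.    0.]
top pad_washers_top 0.6 [361. 269.] [ 487. -119.   56.]
top bin_washers 0.55 [344. 227.] [581. -91.   0.]
top bin_washers 0.51 [155. 274.] [481. 304.   0.]
top carton 0.88 [377. 334.] [ 360. -155.    0.]
top tape 0.56 [212. 329.] [370. 180.   0.]
top driver 0.75 [474. 351.] [ 324. -350.    0.]
top coupling 0.51 [300. 315.] [397.   0.   0.]
top spray 0.73 [361. 135.] [ 787. -132.    0.]
top jar 0.75 [283. 137.] [782.  40.   0.]
top mug 0.67 [249. 1
[... 182 characters left out ...]
 bin_nuts 0.56 [288. 225.] [ 403. -146.    0.]
scene pad_caps_top 0.68 [203. 229.] [ 550. -281.   56.]
scene pad_caps_top 0.49 [367. 372.] [836. 129.  56.]
scene pad_knobs_top 0.59 [484. 256.] [486. 287.  56.]
scene bin_knobs 0.6 [477. 309.] [579. 288.   0.]
scene pad_washers_top 0.69 [289. 225.] [ 486. -112.   56.]
scene bin_washers 0.92 [283. 274.] [580. -93.   0.]
scene carton 0.89 [290. 217.] [ 365. -153.    0.]
scene tape 0.65 [433. 240.] [366. 186.   0.]
scene driver 0.87 [220. 194.] [ 309. -363.    0.]
scene coupling 0.62 [348. 235.] [403.   0.   0.]
scene spray 0.71 [223. 337.] [ 780. -133.    0.]
scene jar 0.56 [317. 358.] [780.  36.   0.]
scene mug 0.76 [367. 371.] [784. 122.   0.]
```

View pics/top0.png

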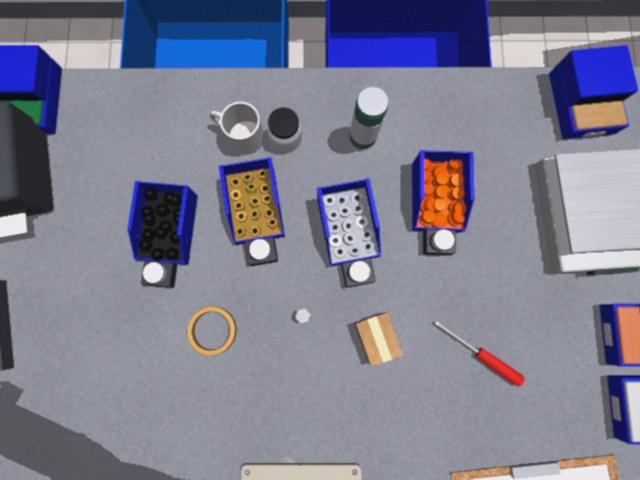

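View pics/scene0.png

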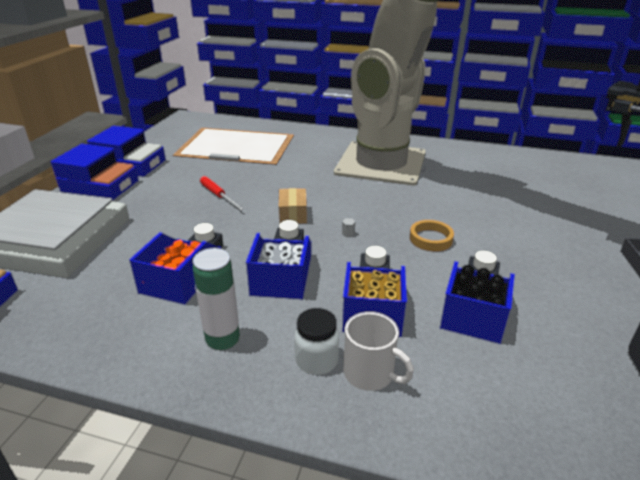

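Both views agree. Left to right from above, the pads are knobs (153,272), nuts (259,249), washers (359,271, leave this one) and caps (443,239). The nuts pad is at about (525, 81) mm. I'll move above it at z≈150 while closing the fingers.

```bash
cat >> h.py <<'E'
from scipy.spatial.transform import Rotation as Ro
def shift(target):
    s=env.state(); return Ro.from_euler("xyz",s["orientation"]).as_matrix().T@(np.array(target)-s["position"])
def look(k,name,guess):
    P=[]
    for n in("wrist","top"):
        p=env.get_image(n)
        if n=="wrist": save(p,name)
        for r in env.pinpoint(p,"pad_%s_top"%k)[:2]:print(n,round(r["confidence"],2),np.round(r["centre"]),at_z(p,r["centre"],56).round(1))
        for m in env.masks_of(p,"pad_%s_top"%k)[:2]:
            v,u=np.nonzero(m["pixels"]);print(n,"mask",round(m["confidence"],2),len(u),at_z(p,(u.mean(),v.mean()),56).round(1))
    s=env.state();print(s["clock"],np.round(s["position"],1),np.round(s["orientation"],3),np.round(s["force"],1),s["width"]);print("shift to guess",shift(guess).round(1))
E
python3 -m handwheel '[0,0,0,-0.0364,-0.0268,0.006,0, 0,0,0,-0.0364,-0.0268,0.006,0, 0,0,0,-0.0364,-0.0268,0.006,0, 0,0,0,-0.0364,-0.0268,0.006,0, 0,0,0,-0.0364,-0.0268,0.006,0, 0,0,0,-0.0364,-0.0268,0.006,0, 0,0,0,-0.0364,-0.0268,0.006,0, 0,0,0,-0.0364,-0.0268,0.006,0, 0,0,0,-0.0364,-0.0268,0.006,0, 0,0,0,-0.0364,-0.0268,0.006,0, 0,0,0,-0.0364,-0.0268,0.006,0, 0,0,0,-0.0364,-0.0268,0.006,0, 0,0,0,0,0,0,0, 0,0,0,0,0,0,0, 0,0,0,0,0,0,0]'
python3 -c 'from h import *;look("nuts","w1.png",(525.5,81,100))'
```

```text
clock: 3.1
position: [525.1, 83.5, 150.6]
orientation: [3.141, -0.0, 2.691]
force: [0.6, 0.7, 0.7]
width: 0.4
gripper_force: 0.0
wrist 0.69 [321. 248.] [526.6  83.   56. ]
wrist mask 0.69 2257 [524.5  83.5  56. ]
3.4 [525.3  83.  150.7] [3.141 0.    2.691] [ 0.6 -0.1 -0.6] 0.2846154746377671
shift to guess [-1.  -1.7 50.7]
```

View pics/w1.png

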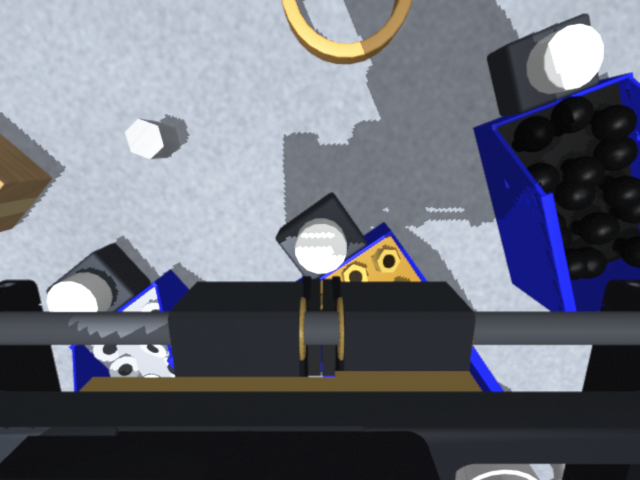

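The wrist view shows the nuts pad at (320,247), directly under the closed fingertips. I'll descend and press it slowly.

```bash
python3 -m handwheel '[0,0,0,0,0,0.02,0, 0,0,0,0,0,0.03,0, 0,0,0,0,0,0.02,0, 0,0,0,0,0,0.012,0, 0,0,0,0,0,0.005,0, 0,0,0,0,0,0.002,0, 0,0,0,0,0,0.002,0, 0,0,0,0,0,0.002,0, 0,0,0,0,0,0.002,0, 0,0,0,0,0,0.002,0, 0,0,0,0,0,0.002,0, 0,0,0,0,0,0.002,0, 0,0,0,0,0,0,0]'
python3 -m handwheel '[0,0,0,0,0,0.002,0, 0,0,0,0,0,0.002,0, 0,0,0,0,0,0.002,0, 0,0,0,0,0,0,0, 0,0,0,0,0,0,0]'
```

```text
clock: 4.7
position: [525.7, 82.4, 49.5]
orientation: [3.141, 0.0, 2.69]
force: [1.4, -0.2, 2.1]
width: 0.9
gripper_force: 0.8
clock: 5.2
position: [525.3, 82.2, 43.3]
orientation: [-3.141, -0.0, 2.69]
force: [-0.4, 0.4, 1.7]
width: 0.5
gripper_force: 0.8
```

```bash
python3 -m handwheel '[0,0,0,0,0,0.001,0, 0,0,0,0,0,0.001,0]'
python3 -m handwheel '[0,0,0,0,0,-0.005,0, 0,0,0,0,0,-0.02,0, 0,0,0,0,0,-0.04,0, 0,0,0,0,0,-0.042,0, 0,0,0,0,0,0,0, 0,0,0,0,0,0,0]'
python3 -c 'from h import *;look("nuts","w2.png",(549,-283,150))'
```

```text
clock: 5.4
position: [525.3, 82.3, 41.6]
orientation: [3.142, -0.0, 2.69]
force: [-0.9, 0.6, 4.9]
width: 0.4
gripper_force: 2.8
clock: 6.0
position: [525.6, 82.4, 149.2]
orientation: [3.14, 0.001, 2.69]
force: [-0.3, -0.1, -0.7]
width: 0.4
gripper_force: 0.0
wrist 0.66 [319. 242.] [522.   82.5  56. ]
wrist 0.28 [578.  53.] [480.7 291.   56. ]
wrist mask 0.84 2007 [522.   84.6  56. ]
6.3 [524.8  82.1 147.5] [-3.14e+00 -1.00e-03  2.69e+00] [-0.5  0.   0.4] 0.42211509857275914
shift to guess [-181.2 -317.9   -2.3]
```

View pics/w2.png

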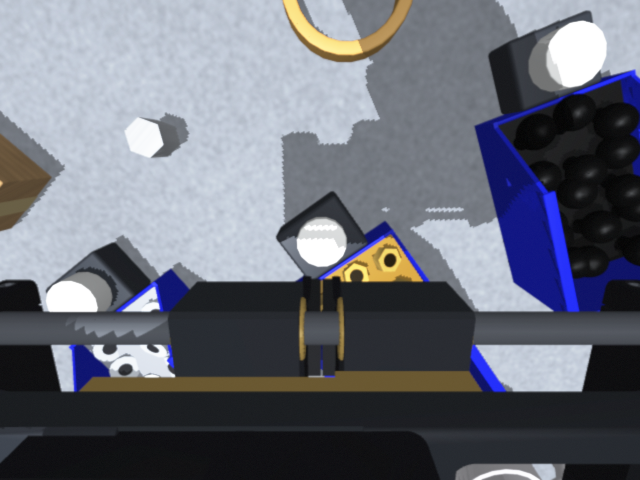

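The nuts pad at (322,242) is down: smaller, and sitting in its housing at a depth of about 14 mm. The bin hasn't moved. Next is the caps pad.

```bash
python3 -m handwheel '[0,0,0,-0.0226,-0.0397,0,0, 0,0,0,-0.0226,-0.0397,0,0, 0,0,0,-0.0226,-0.0397,0,0, 0,0,0,-0.0226,-0.0397,0,0, 0,0,0,-0.0226,-0.0397,0,0, 0,0,0,-0.0226,-0.0397,0,0, 0,0,0,-0.0226,-0.0397,0,0, 0,0,0,-0.0226,-0.0397,0,0, 0,0,0,0,0,0,0, 0,0,0,0,0,0,0]'
python3 -c 'from h import *;look("caps","w3.png",(549,-283,150))'
```

```text
clock: 7.3
position: [548.7, -283.5, 147.6]
orientation: [-3.141, -0.001, 2.687]
force: [1.3, 0.7, 0.5]
width: 0.6
gripper_force: 0.0
wrist 0.67 [319. 244.] [ 545.6 -283.8   56. ]
wrist mask 0.64 2345 [ 543.2 -282.5   56. ]
top 0.86 [443. 240.] [ 543.4 -283.1   56. ]
top mask 0.64 300 [524.2  79.5  56. ]
top mask 0.59 5166 [ 565.9 -100.2   56. ]
7.6 [ 549.8 -281.   148.5] [ 3.141 -0.     2.692] [-0.9 -0.3 -0.3] 0.40092109979450496
shift to guess [-0.1 -2.1 -1.5]
```

View pics/w3.png

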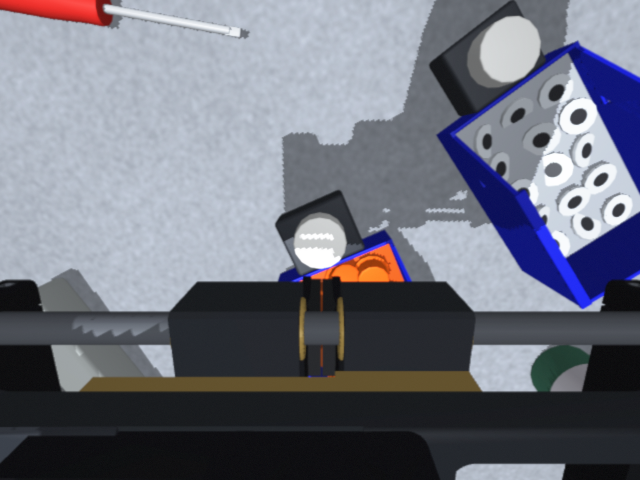

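The caps pad at (320,242) comes out at about (545,-283), 4 mm nearer than the tool. I'll correct for that and press.

```bash
python3 -m handwheel '[0,0,0,0.0036,-0.0017,0.017,0, 0,0,0,0,0,0.03,0, 0,0,0,0,0,0.02,0, 0,0,0,0,0,0.012,0, 0,0,0,0,0,0.005,0, 0,0,0,0,0,0.002,0, 0,0,0,0,0,0.002,0, 0,0,0,0,0,0.002,0, 0,0,0,0,0,0.002,0, 0,0,0,0,0,0.002,0, 0,0,0,0,0,0.002,0, 0,0,0,0,0,0.002,0, 0,0,0,0,0,0,0]'
python3 -m handwheel '[0,0,0,0,0,0.002,0, 0,0,0,0,0,0.002,0, 0,0,0,0,0,0.002,0, 0,0,0,0,0,0.001,0, 0,0,0,0,0,0,0]'
```

```text
clock: 8.9
position: [545.7, -282.4, 50.5]
orientation: [3.142, 0.0, 2.69]
force: [0.9, 0.2, 0.7]
width: 0.4
gripper_force: 0.6
clock: 9.4
position: [545.7, -282.4, 43.4]
orientation: [3.142, 0.0, 2.69]
force: [1.1, -0.6, 2.4]
width: 0.2
gripper_force: 1.1
```

```bash
python3 -m handwheel '[0,0,0,0,0,0.001,0, 0,0,0,0,0,0.001,0]'
python3 -m handwheel '[0,0,0,0,0,-0.005,0, 0,0,0,0,0,-0.02,0, 0,0,0,0,0,-0.04,0, 0,0,0,0,0,-0.042,0, 0,0,0,0,0,0,0, 0,0,0,0,0,0,0]'
python3 -c 'from h import *;look("caps","w4.png",(480,285,150))'
```

```text
clock: 9.6
position: [545.7, -282.4, 41.7]
orientation: [3.141, 0.001, 2.69]
force: [0.4, 0.6, 5.6]
width: 0.7
gripper_force: 2.8
clock: 10.2
position: [545.6, -282.3, 149.1]
orientation: [3.141, 0.001, 2.69]
force: [0.3, 0.2, -0.5]
width: 0.1
gripper_force: 0.0
wrist 0.59 [325. 242.] [ 543.3 -278.3   56. ]
wrist 0.22 [532. 176.] [ 564.4 -124.    56. ]
wrist mask 0.97 1993 [ 540.6 -281.2   56. ]
wrist mask 0.63 3809 [ 481.8 -119.1   56. ]
top 0.62 [443. 241.] [ 541.3 -282.2   56. ]
top mask 0.78 297 [ 541.5 -277.9   56. ]
10.5 [ 544.9 -282.1  147.4] [-3.141e+00 -2.000e-03  2.690e+00] [-0.7  0.7 -0.2] 0.835165568939438
shift to guess [306.  481.9  -2.1]
```

View pics/w4.png

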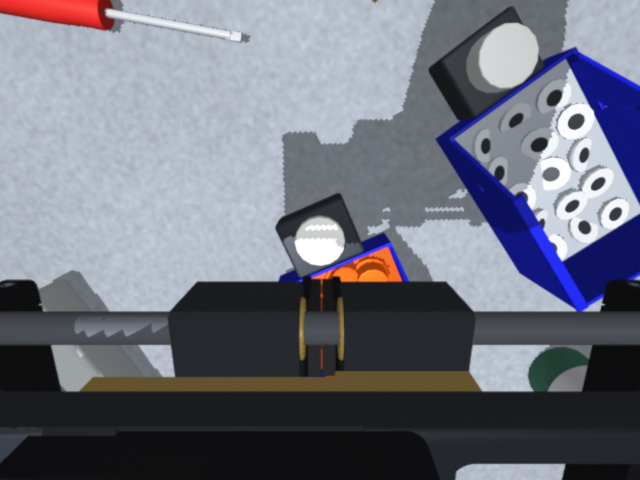

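```bash
python3 -m handwheel '[0,0,0,0.02556,0.04016,0,0, 0,0,0,0.02556,0.04016,0,0, 0,0,0,0.02556,0.04016,0,0, 0,0,0,0.02556,0.04016,0,0, 0,0,0,0.02556,0.04016,0,0, 0,0,0,0.02556,0.04016,0,0, 0,0,0,0.02556,0.04016,0,0, 0,0,0,0.02556,0.04016,0,0, 0,0,0,0.02556,0.04016,0,0, 0,0,0,0.02556,0.04016,0,0, 0,0,0,0.02556,0.04016,0,0, 0,0,0,0.02556,0.04016,0,0, 0,0,0,0,0,0,0, 0,0,0,0,0,0,0]'
python3 -c 'from h import *;look("knobs","w5.png",(480,285,150))'
```

```text
clock: 11.9
position: [479.2, 286.0, 147.8]
orientation: [-3.14, -0.0, 2.692]
force: [0.3, -0.9, 0.3]
width: -0.0
gripper_force: 0.0
wrist 0.71 [327. 247.] [481.2 290.1  56. ]
wrist mask 0.61 2390 [477.8 292.2  56. ]
12.2 [480.3 284.1 148.6] [3.142 0.    2.688] [-0.3 -1.2 -0.2] 0.22537028107546797
shift to guess [ 0.7  0.7 -1.4]
```

View pics/w5.png

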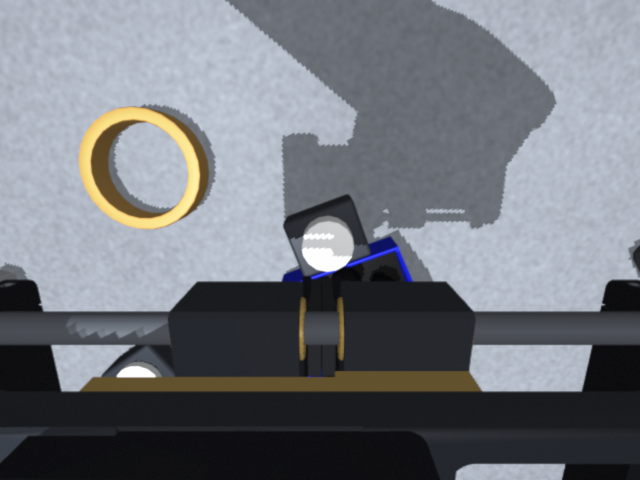

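The caps pad is down. The knobs pad is at (327,245), about 5 mm further in +y than the tool, so I'll correct and press.

```bash
python3 -m handwheel '[0,0,0,0.0022,0.0045,0.017,0, 0,0,0,0,0,0.03,0, 0,0,0,0,0,0.02,0, 0,0,0,0,0,0.012,0, 0,0,0,0,0,0.005,0, 0,0,0,0,0,0.002,0, 0,0,0,0,0,0.002,0, 0,0,0,0,0,0.002,0, 0,0,0,0,0,0.002,0, 0,0,0,0,0,0.002,0, 0,0,0,0,0,0.002,0, 0,0,0,0,0,0.002,0, 0,0,0,0,0,0,0]'
python3 -m handwheel '[0,0,0,0,0,0.002,0, 0,0,0,0,0,0.002,0, 0,0,0,0,0,0.002,0, 0,0,0,0,0,0.001,0, 0,0,0,0,0,0.001,0, 0,0,0,0,0,0.001,0]'
```

```text
clock: 13.5
position: [480.0, 290.3, 50.5]
orientation: [3.141, 0.0, 2.69]
force: [-0.5, 0.6, 0.9]
width: 0.6
gripper_force: 0.4
clock: 14.1
position: [480.0, 290.3, 41.6]
orientation: [3.141, 0.0, 2.69]
force: [0.1, 0.1, 4.8]
width: 0.5
gripper_force: 2.8
```

```bash
python3 -m handwheel '[0,0,0,0,0,-0.005,0, 0,0,0,0,0,-0.02,0, 0,0,0,0,0,-0.04,0, 0,0,0,0,0,-0.042,0, 0,0,0,0,0,-0.03,0, 0,0,0,0,0,-0.03,0, 0,0,0,0,0,0,0, 0,0,0,0,0,0,0]'
python3 - <<'E'
from h import *
save(env.get_image("wrist"),"w6.png");save(env.get_image("scene"),"s6.png")
p=env.get_image("top")
for k in("nuts","caps","knobs","washers"): print(k,[(round(r["confidence"],2),at_z(p,r["centre"],0).round(0)) for r in env.pinpoint(p,"bin_"+k)[:1]])
E
```

```text
clock: 14.9
position: [479.9, 290.1, 208.7]
orientation: [3.141, 0.0, 2.69]
force: [0.7, 0.1, 1.2]
width: 0.5
gripper_force: 0.0
nuts [(0.81, array([625., 103.,   0.]))]
caps [(0.69, array([ 644., -284.,    0.]))]
knobs [(0.8, array([575., 280.,   0.]))]
washers [(0.74, array([584., -98.,   0.]))]
```

View pics/w6.png

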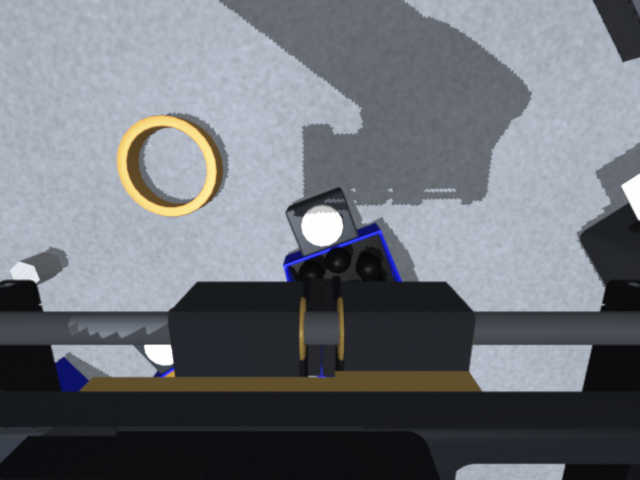

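View pics/s6.png

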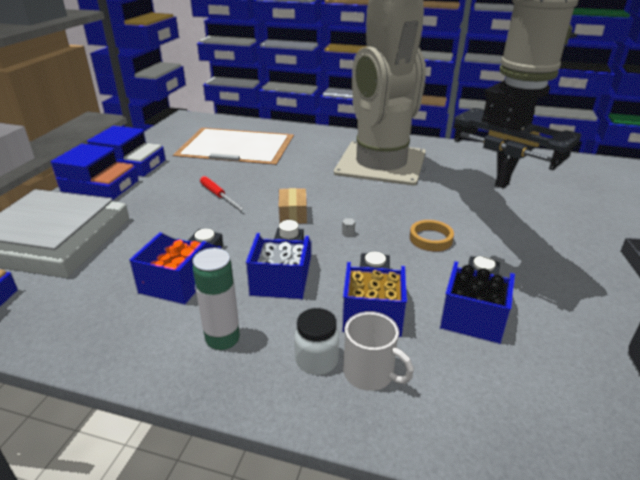

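The knobs pad (322,226 in the wrist view) is down. In the scene view the nuts, caps and knobs pads are all lower, the washers pad (289,228) is still up, and nothing else has moved.

```bash
python3 -c 'from bench import env;print(env.finish_job())'
```

```text
the job is handed in; nothing more can be done
None
```

I pressed the nuts, caps and knobs pads in that order, each to about 14 mm of 20 mm; the washers pad is still up, the pictures show nothing else moved, and the job is handed in at about 15 s.

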